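# Unstack a knife-handle block and its spacer plate

### The job

In the knife workshop, first lift the loose wooden handle block off the top of the stack in the plywood jig and set it down flat in the blue tray, leaving the spacer plate under it on the stack. Then take the aluminium spacer plate off the stack and lay it squarely on top of the pile of two aluminium spacer plates (not on the brass plate), edges lined up. Set both down gently, without dropping them.

Things in the scene. Friction and masses are not known exactly. Their poses are not given: they have to be found in the camera images.
- block: Loose dark-wood knife-handle block on top of the stack, 40 mm (x) by 120 mm (y) by 25 mm high, about 0.09 kg. Origin: centre of its underside, z up, y along its length. It rests on the spacer plate, its underside 47 mm above the bench. A second, identical block below the spacer is fixed in the jig and stays there.
- spacer: Loose bare aluminium spacer plate in the stack, under the block, 54 mm (x) by 130 mm (y) by 10 mm thick, 0.19 kg. Origin: centre of its underside, z up, y along its length. It rests on the fixed lower block (40 by 120 mm, top 37 mm above the bench), overhanging it by about 7 mm on each long side. That block sits on a fixed plywood board 100 by 190 by 12 mm, with end stops under 28 mm high.
- tray: Blue open tray fixed to the bench, 170 mm (x) by 200 mm (y) outside, 22 mm high, walls and floor 5 mm thick. Origin: centre of its underside, z up.
- pile_top: Upper one of a pile of two loose aluminium plates on the bench, each like the spacer: 54 mm (x) by 130 mm (y) by 10 mm. Origin: centre of its underside, 10 mm above the bench, z up, y along its length; the pile's top is 20 mm above the bench. A single brass plate of the same outline (yellow, 10 mm high) lies nearer or farther on the same side of the bench: not the place for the spacer.
Mind the look-alikes: they are no part of the job. There is more than one size of the block; the job needs the smaller. What is shaped like the spacer but orange is not meant.

How it is judged:
By the outcome, as a careful person would: the job done as asked, in the order asked, and still so for the second after the job is handed in, with the robot touching nothing.
It also fails if it takes over 59 s, if anything falls off the work surface, if the arm or the gripper's body presses on something with over 40 N, if the wrist force passes 120 N, or if a joint passes its speed limit or range.

### The arm

A 6-joint arm with a two-finger parallel gripper is mounted at the origin on the work surface. World frame = base frame: x ahead of the robot, y to its left, z up, the work surface at z = 0. Lengths are in m, angles in rad, forces in N, time in s.
With the tool pointing down it reaches from about 0.4 to 0.825 m from the base axis. Payload 7 kg.
Tool frame: the origin (TCP) lies at the very end of the fingers, on their centre line; the grasp point (between the pads) lies 19 mm behind it; x points along the fingers, y is the direction in which the jaws open and shut, and the axes are right-handed (so a half turn about x gives the same grasp; the last joint's range is limited). The gripper opens to 88 mm and grips with 3 to 60 N. Pads are 19 mm wide; open, the fingers measure 130 mm over their backs; the gripper's body (78 mm by 193 mm) begins 47 mm behind the grasp point.
Start: joints at [1.421, 0.359, 0.012, 0, -1.224, -0.288], TCP at [0.286, 0.611, 0.227] pointing down, gripper open.
Joint ranges: [-3.07, 3.07], [-1.43, 2.12], [-1.02, 1.25], [-3.03, 1.67], [-3.05, -0], [-3.03, 3.03]. Speed limits (rad/s): [2.39, 2.39, 3.01, 3.14, 3.14, 3.14].

### API

Orientations are given as a 3x3 rotation matrix whose columns are the frame's x, y, z axes.
In Python, from cell import monitor, capture, hand_in, nets gives the robot as it stands.
- The arm moves only by the tool step_arm, never from a script. Its arguments are lists of equal length, an entry for each row: "slide": the shift along the world's x, y, z in m, a list of three; "twist": the turn, a rotation vector about the world's x, y, z in degrees, a list of three. In form: {"slide": [[x, y, z], ...], "twist": [[ax, ay, az], ...]}. A call has 1 to 8 rows; each row shifts and turns the pose as measured when the row begins; what a row does not reach is not made up. A row lasts 1/8 s, in which the tool goes at most 62.5 mm and 10.7 degrees, less where a joint would pass 70% of its speed; a pose out of reach is approached as far as the arm can. A call is refused whole if a number of a shift passes 0.0625 or a number of a turn 10.7, either way. A call with a gripper value outside its range is refused whole. "jaw" is the finger opening in m, from 0 to 0.0876, set as the call begins (left out, the last holds). The fingers move at their own pace and stop on an object; "newtons" is the grip in N (left out, the last holds). Time passes only in rows, so rows that do not move let the fingers close. It gives the time, the measured TCP pose, the force and the opening at its end, in the units of the state.
- monitor.read_state(): the state, without advancing time (a new reading comes with each control period).
- capture(name): name is "scene" or "top" or "wrist"; returns a dict with "pixels" (480x640x3 uint8, red, green, blue), "depth" (480x640 float32, m along the optical axis (not along the pixel's ray), 0 where there is no reading), "K" (3x3 intrinsics, pixels), "extrinsics" (4x4, takes a point from camera to world coordinates); the wrist camera has in their place "T_tool_cam" (4x4, takes a point from camera to tool coordinates, whose origin is the TCP and whose axes are the tool frame's). Camera axes: x right, y up, looking along -z (the intrinsics and any distortion apply to the point x, -y, -z); pixel columns grow to the right and rows downward; lengths in m; the calibration is good to about 2 mm. A picture is of the moment at which its call begins: read the wrist's pose just before it.
- hand_in(): hands the job in, once; it reports no verdict.
Trained networks look in a picture, given as the dict that the camera call returned (one of the last four; its "shot" number tells which), for a name from the list of things; names that differ only in an ending like _2 or _b are one class to them, and where a whole thing is asked for, a point or a joint stands for the part that bears it (a point fixed in the world has none). Each returns a list of dicts, best first, with "p" (0 to 1); they miss things now and then, are a little off and sometimes report something else, mostly with a low value. They report only what shows in the picture. A call takes as long as a camera call. They do not tell look-alikes from the thing itself.
- nets.look_for(picture, query): "position" ([row, column] in pixels, amid what is visible of it).
- nets.spot_point(picture, query): "position" ([row, column] in pixels: a listed point, or the origin of a listed thing).
The state is a dict: "time_s": time; "qpos": joint angles; "joint_velocities": joint speeds; "effort": joint torques, N m; "tool_pos": TCP position; "ee_rot": TCP orientation; "contact_force": force on the tool from outside, world axes, zero at the start; "moment": the same for the moment, N m; "finger_gap": finger opening in m.
Only numpy, scipy, OpenCV 4.12 (cv2) and the standard library are available. Lean on these libraries where they do the work, as an engineer would, in place of code of your own. Each camera call takes 0.05 s, during which the arm holds its last target.

## Working session

There is one attempt and no reset: what is moved stays moved. The work goes in short steps, Python scripts to look and compute and a tool call to move; the robot and the scene stay as the last step left them, time stands still between calls to the robot, and variables do not carry over. Pictures are saved under pics/ and viewed, and the job is handed in when it is done.

Besides the shell and the picture viewer there is one more tool, called as name(argument=value, ...), one argument or row to a line, values as JSON. step_arm: Moves the arm, as the interface text tells. Its arguments: {"type":"object","properties":{"slide":{"type":"array","items":{"type":"array","items":{"type":"number"}}},"twist":{"type":"array","items":{"type":"array","items":{"type":"number"}}},"jaw":{"type":"number"},"newtons":{"type":"number"}},"required":["slide","twist"]}

```bash
mkdir -p pics; ls; cat > h.py <<'E'
import numpy as np, cv2, pickle
from cell import monitor, capture, hand_in, nets
def save(n,p): cv2.imwrite('pics/'+n+'.png',cv2.cvtColor(p['pixels'],cv2.COLOR_RGB2BGR))
def ext(p,st=None):
    if 'extrinsics' in p: return np.array(p['extrinsics'])
    T=np.eye(4);T[:3,:3]=np.array(st['ee_rot']);T[:3,3]=st['tool_pos']
    return T@np.array(p['T_tool_cam'])
def cloud(p,st=None):
    d=p['depth'];K=np.array(p['K']);v,u=np.mgrid[:480,:640]
    X=np.stack([(u-K[0,2])/K[0,0]*d,-(v-K[1,2])/K[1,1]*d,-d],-1)
    T=ext(p,st);W=X@T[:3,:3].T+T[:3,3];W[d==0]=np.nan
    return W
E
python3 - <<'E'
from h import *
st=monitor.read_state();print({k:np.round(v,3).tolist() for k,v in st.items()})
for n in ['scene','top','wrist']:
    p=capture(n);save(n+'0',p);print(n,[k for k in p],np.round(p['K'],1).tolist())
    for q in ['block','spacer','tray','pile_top']:
        print(q,[(np.round(r['position']).tolist(),round(r['p'],2)) for r in nets.look_for(p,q)])
    W=cloud(p,st);pickle.dump((p,W),open(n+'.pkl','wb'))
E
```

```text
pics
{'time_s': 0.0, 'qpos': [1.421, 0.359, 0.011, -0.0, -1.224, -0.288], 'joint_velocities': [0.001, -0.0, -0.0, -0.002, 0.002, -0.0], 'effort': [-0.002, -58.272, 29.305, 6.997, 0.007, -0.0], 'tool_pos': [0.286, 0.611, 0.226], 'ee_rot': [[-0.001, -0.424, -0.906], [-0.002, -0.906, 0.424], [-1.0, 0.002, -0.0]], 'contact_force': [0.395, 1.087, -0.513], 'moment': [0.015, 0.03, 0.022], 'finger_gap': 0.087}
scene ['pixels', 'depth', 'K', 'extrinsics', 'shot'] [[444.0, 0.0, 317.4], [0.0, 444.0, 241.9], [0.0, 0.0, 1.0]]
block [([233.0, 284.0], 0.97), ([163.0, 256.0], 0.72)]
spacer [([251.0, 295.0], 0.92), ([336.0, 254.0], 0.71)]
tray [([346.0, 453.0], 0.63)]
pile_top [([242.0, 156.0], 0.89)]
top ['pixels', 'depth', 'K', 'extrinsics', 'shot'] [[457.6, 0.0, 324.1], [0.0, 457.6, 241.2], [0.0, 0.0, 1.0]]
block [([231.0, 348.0], 0.96), ([331.0, 479.0], 0.67)]
spacer [([159.0, 308.0], 0.9), ([248.0, 336.0], 0.75)]
tray [([244.0, 176.0], 0.74)]
pile_top [([166.0, 451.0], 0.74)]
wrist ['pixels', 'depth', 'K', 'T_tool_cam', 'shot'] [[430.2, 0.0, 312.3], [0.0, 430.2, 243.8], [0.0, 0.0, 1.0]]
block []
spacer []
tray []
pile_top []
```

View pics/scene0.png

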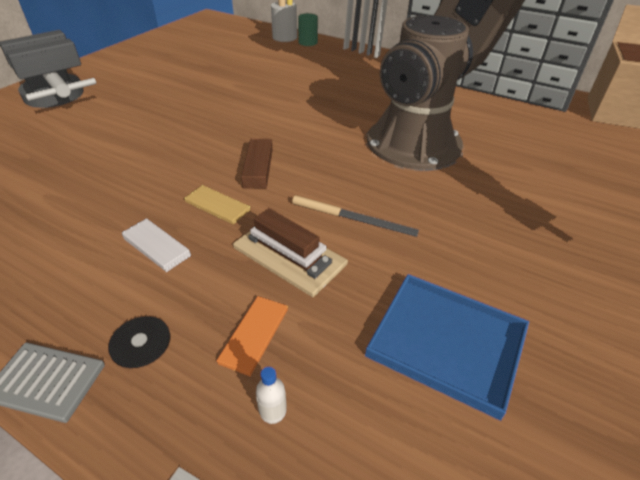

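View pics/top0.png

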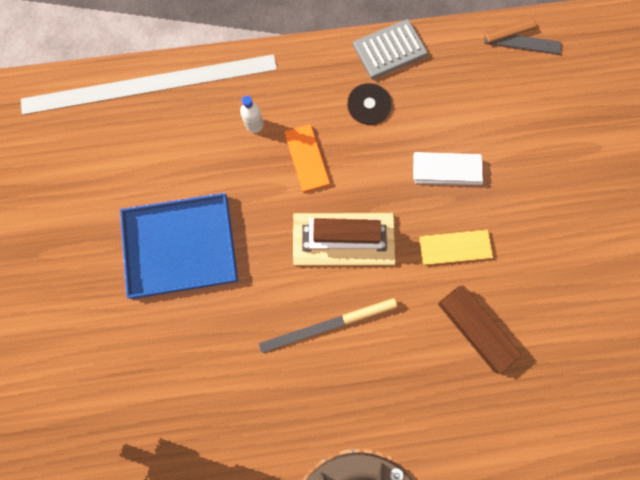

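```bash
python3 - <<'E'
from h import *
p,W=pickle.load(open('top.pkl','rb'))
for n,(r,c) in dict(block=(231,348),sp=(159,308),tray=(244,176),pile=(166,451),b2=(331,479),x=(248,336)).items(): print(n,np.round(W[r,c],4))
im=p['pixels'][120:360,240:540];cv2.imwrite('pics/crop0.png',cv2.resize(cv2.cvtColor(im,cv2.COLOR_RGB2BGR),None,fx=2.5,fy=2.5,interpolation=cv2.INTER_CUBIC))
E
```

```text
block [ 0.4915 -0.0517  0.0739]
sp [ 0.6608 -0.0015  0.0087]
tray [0.527  0.2681 0.0042]
pile [ 0.6038 -0.2727  0.0214]
b2 [ 0.2901 -0.257   0.0331]
x [ 0.47   -0.0282  0.0448]
```

View pics/crop0.png

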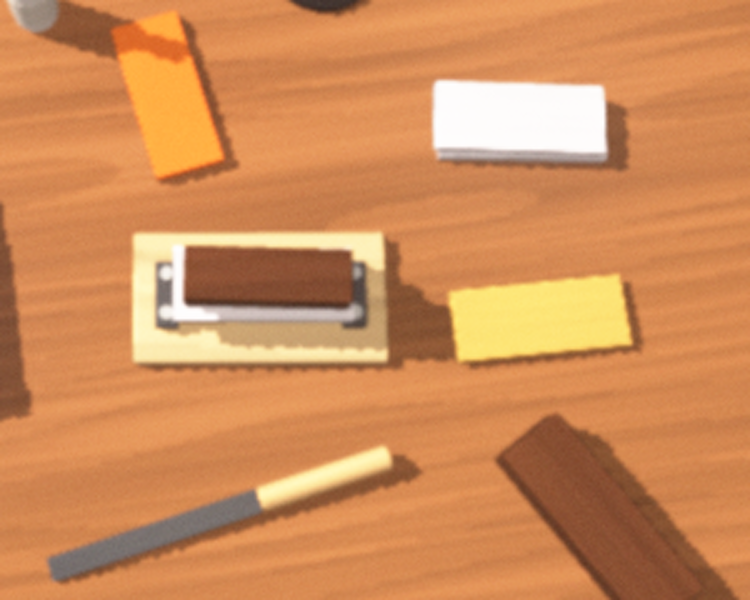

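Candidates (top view): block is the one on the jig at (231,348), not the larger loose one at (331,479). Spacer is the aluminium plate under it at (248,336), not the orange plate at (159,308). Pile is the pale double plate at (166,451), not brass at (247,456). The crop confirms all three choices. Next I measure their poses.

```bash
cat >> h.py <<'E'
def proj(p,P,st=None):
    T=np.linalg.inv(ext(p,st));X=np.atleast_2d(P)@T[:3,:3].T+T[:3,3];K=np.array(p['K'])
    return np.stack([K[0,0]*X[:,0]/-X[:,2]+K[0,2],K[1,1]*-X[:,1]/-X[:,2]+K[1,2]],-1)
def unproj(p,uv,z,st=None):
    # pixels -> plane at height z
    T=ext(p,st);K=np.array(p['K']);uv=np.atleast_2d(uv).astype(float)
    d=np.stack([(uv[:,0]-K[0,2])/K[0,0],-(uv[:,1]-K[1,2])/K[1,1],-np.ones(len(uv))],-1)@T[:3,:3].T
    return T[:3,3]+d*((z-T[2,3])/d[:,2])[:,None]
def rect(p,mask,z,st=None):
    n,l,s,c=cv2.connectedComponentsWithStats(mask.astype(np.uint8));i=1+np.argmax(s[1:,4])
    cs,_=cv2.findContours((l==i).astype(np.uint8),cv2.RETR_EXTERNAL,cv2.CHAIN_APPROX_NONE)
    k=max(cs,key=cv2.contourArea)[:,0]
    P=unproj(p,k,z,st)[:,:2]
    (c,(w,h),a)=cv2.minAreaRect((P*1000).astype(np.float32))
    a=a if w<h else a+90; a=(a+90)%180-90   # long axis angle = a+90
    return np.round(c,1),round(min(w,h),1),round(max(w,h),1),'long axis deg',round((a+90)%180,1)
def roi(W,x0,x1,y0,y1,z0,z1): return (W[...,0]>x0)&(W[...,0]<x1)&(W[...,1]>y0)&(W[...,1]<y1)&(W[...,2]>z0)&(W[...,2]<z1)
E
python3 - <<'E'
from h import *
for n in ['top','scene']:
    p,W=pickle.load(open(n+'.pkl','rb'));print(n,ext(p)[:3,3])
    for nm,b,z in [('block',(.4,.6,-.15,.06,.058,.09),.072),('spacerlvl',(.4,.6,-.15,.06,.041,.09),.047),('pile',(.5,.7,-.38,-.18,.014,.04),.02),('tray',(.35,.7,.1,.45,.013,.04),.022),('traycand',(.35,.7,.1,.45,-.02,.013),.005)]:
        m=roi(W,*b);print(nm,rect(p,m,z), 'z',np.round(np.nanmedian(W[...,2][m]),4), m.sum())
E
```

```text
top [0.31369224 0.01975107 0.85291958]
block (array([493.7, -50.3]), 42.7, 119.5, 'long axis deg', 80.7) z 0.0721 1606
spacerlvl (array([494.8, -49.4]), 55.7, 129.2, 'long axis deg', 82.1) z 0.0714 2163
pile (array([ 602.6, -266.5]), 56.9, 130.8, 'long axis deg', 80.1) z 0.0203 1848
tray (array([521.7, 260. ]), 171.1, 201.4, 'long axis deg', 91.6) z 0.0212 1415
traycand (array([524.4, 274.1]), 349.3, 349.3, 'long axis deg', 90.0) z 0.0009 31944
scene [0.95948907 0.2845932  0.57943034]
block (array([498.8, -45.7]), 51.2, 130.5, 'long axis deg', 80.7) z 0.0732 1471
spacerlvl (array([487.1, -54.9]), 73.1, 154.3, 'long axis deg', 80.7) z 0.0713 2212
pile (array([ 603.2, -263.4]), 57.0, 138.5, 'long axis deg', 80.3) z 0.0215 1619
tray (array([522.9, 262.5]), 177.2, 199.9, 'long axis deg', 91.5) z 0.0218 2575
traycand (array([527.3, 275. ]), 348.8, 351.1, 'long axis deg', 179.9) z 0.0018 43746
```

step_arm(
  slide=[
    [0.017,-0.055,0],
    [0.017,-0.055,0],
    [0.017,-0.055,0],
    [0.017,-0.055,0],
    [0.017,-0.055,0],
    [0.017,-0.055,0],
    [0.017,-0.055,0],
    [0.017,-0.055,0],
  ],
  twist=[
    [0,0,-6.2],
    [0,0,-6.2],
    [0,0,-6.2],
    [0,0,-6.2],
    [0,0,-6.2],
    [0,0,-6.2],
    [0,0,-6.2],
    [0,0,-6.2],
  ],
)

```text
time_s: 1.75
tool_pos: [0.4233, 0.1614, 0.2264]
ee_rot: [[0.003, -0.97, -0.244], [0.002, -0.244, 0.97], [-1.0, -0.003, 0.001]]
contact_force: [1.1, -0.2, 0.0]
finger_gap: 0.0876
```

step_arm(
  slide=[
    [0.018,-0.055,0],
    [0.018,-0.055,0],
    [0.018,-0.055,0],
    [0.018,-0.055,0],
    [0,0,0],
  ],
  twist=[
    [0,0,-6],
    [0,0,-6],
    [0,0,-6],
    [0,0,-6],
    [0,0,0],
  ],
)

```text
time_s: 2.38
tool_pos: [0.4972, -0.0694, 0.2286]
ee_rot: [[0.009, -0.982, 0.191], [0.001, 0.191, 0.982], [-1.0, -0.008, 0.003]]
contact_force: [-0.6, 1.3, -0.7]
finger_gap: 0.0876
```

```bash
python3 - <<'E'
from h import *
st=monitor.read_state();p=capture('wrist');save('wrist1',p)
W=cloud(p,st);pickle.dump((p,st,W),open('w1.pkl','wb'))
print(np.round(st['tool_pos'],4),np.round(st['ee_rot'],3).tolist(),np.round(ext(p,st)[:3,3],3),np.round(p['T_tool_cam'],3).tolist())
for nm,b,z in [('block',(.4,.6,-.15,.06,.06,.09),.072),('spacerlvl',(.4,.6,-.15,.06,.042,.09),.047)]:
    m=roi(W,*b);print(nm,rect(p,m,z,st), 'z',np.round(np.nanmedian(W[...,2][m]),4), m.sum())
E
```

```text
[ 0.4972 -0.0694  0.2286] [[0.009, -0.982, 0.191], [0.001, 0.191, 0.982], [-1.0, -0.008, 0.003]] [ 0.484 -0.143  0.388] [[0.001, 0.273, -0.962, -0.159], [1.0, 0.0, 0.001, -0.002], [0.001, -0.962, -0.273, -0.075], [0.0, 0.0, 0.0, 1.0]]
block (array([497.1, -52. ]), 39.9, 120.9, 'long axis deg', 80.7) z 0.073 7918
spacerlvl (array([496.6, -46.7]), 54.0, 135.5, 'long axis deg', 81.9) z 0.0727 10304
```

View pics/wrist1.png

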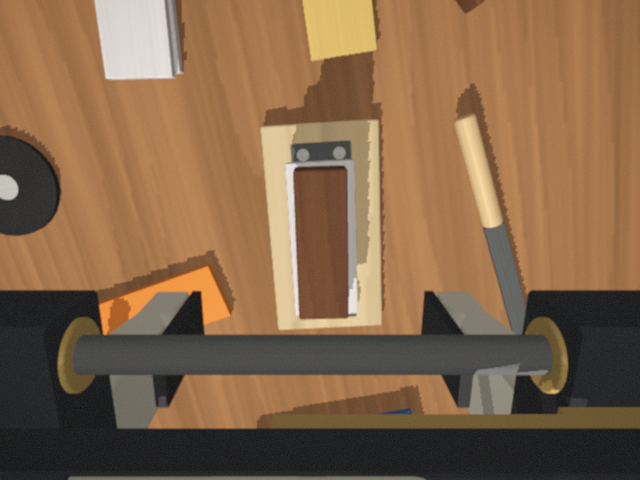

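step_arm(
  slide=[
    [-0.001,0.009,-0.03],
    [0,0.009,-0.04],
    [0,0,-0.04],
    [0,0,-0.025],
    [0,0,0],
  ],
  twist=[
    [0,0.5,1.7],
    [0,0,0],
    [0,0,0],
    [0,0,0],
    [0,0,0],
  ],
  jaw=0.07,
)

```text
time_s: 3.05
tool_pos: [0.4958, -0.0447, 0.0923]
ee_rot: [[0.005, -0.989, 0.149], [0.003, 0.15, 0.989], [-1.0, -0.004, 0.004]]
contact_force: [0.0, -0.1, 0.5]
finger_gap: 0.0697
```

step_arm(
  slide=[
    [0,-0.006,-0.02],
    [0,0,-0.013],
    [0,0,-0.007],
    [0,0,0],
  ],
  twist=[
    [0,0.2,-0.6],
    [0,0,0],
    [0,0,0],
    [0,0,0],
  ],
)

```text
time_s: 3.55
tool_pos: [0.4987, -0.0479, 0.0554]
ee_rot: [[0.008, -0.988, 0.154], [0.004, 0.154, 0.988], [-1.0, -0.007, 0.005]]
contact_force: [-0.2, -0.3, -0.2]
finger_gap: 0.0701
```

```bash
python3 - <<'E'
from h import *
st=monitor.read_state();p=capture('wrist');save('wrist2',p);print(np.round(st['tool_pos'],4),np.round(st['ee_rot'],4).tolist(),np.round(st['contact_force'],1))
E
```

```text
[ 0.4987 -0.0479  0.0554] [[0.0078, -0.988, 0.1544], [0.0041, 0.1545, 0.988], [-1.0, -0.0071, 0.0053]] [-0.2 -0.3 -0.2]
```

View pics/wrist2.png

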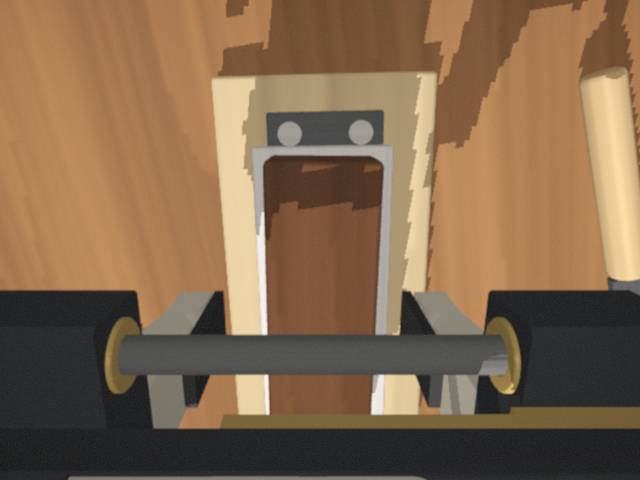

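step_arm(
  slide=[
    [-0.002,-0.003,-0.003],
    [0,0,0],
  ],
  twist=[
    [-0.3,0.6,0],
    [0,0,0],
  ],
)

```text
time_s: 3.85
tool_pos: [0.4975, -0.0509, 0.0536]
ee_rot: [[-0.001, -0.988, 0.154], [-0.001, 0.154, 0.988], [-1.0, 0.001, -0.001]]
contact_force: [-0.4, 0.5, -0.1]
finger_gap: 0.0701
```

step_arm(
  slide=[
    [0,0,0],
    [0,0,0],
    [0,0,0],
    [0,0,0],
  ],
  twist=[
    [0,0,0],
    [0,0,0],
    [0,0,0],
    [0,0,0],
  ],
  jaw=0.03,
  newtons=15,
)

```text
time_s: 4.35
tool_pos: [0.4975, -0.051, 0.0539]
ee_rot: [[-0.001, -0.988, 0.154], [-0.001, 0.154, 0.988], [-1.0, 0.001, -0.001]]
contact_force: [-1.0, -0.5, 0.3]
finger_gap: 0.0401
```

step_arm(
  slide=[
    [0,0,0.008],
    [0,0,0.015],
    [0,0,0.03],
    [0,0,0.04],
    [0,0,0],
  ],
  twist=[
    [0,0,0],
    [0,0,0],
    [0,0,0],
    [0,0,0],
    [0,0,0],
  ],
)

```text
time_s: 4.97
tool_pos: [0.497, -0.0512, 0.151]
ee_rot: [[-0.002, -0.988, 0.154], [-0.001, 0.154, 0.988], [-1.0, 0.001, -0.002]]
contact_force: [-0.4, -0.6, -2.1]
finger_gap: 0.0398
```

```bash
python3 - <<'E'
from h import *
st=monitor.read_state();p=capture('scene');save('scene1',p);print(np.round(st['tool_pos'],4),st['finger_gap'],np.round(st['contact_force'],1))
im=p['pixels'][100:300,130:430];cv2.imwrite('pics/scene1c.png',cv2.resize(cv2.cvtColor(im,cv2.COLOR_RGB2BGR),None,fx=2.5,fy=2.5))
E
```

```text
[ 0.497  -0.0512  0.151 ] 0.03981947727053341 [-0.4 -0.6 -2.1]
```

View pics/scene1c.png

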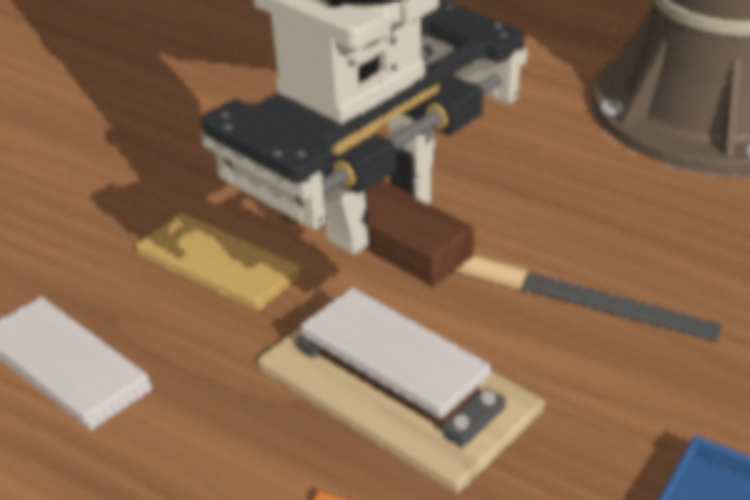

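Block is held and the spacer stayed on the stack. I'm moving to the tray.

step_arm(
  slide=[
    [0.004,0.05,0],
    [0.004,0.05,0],
    [0.004,0.052,0],
    [0.004,0.052,0],
    [0.004,0.052,0],
    [0.004,0.05,0],
    [0,0,0],
  ],
  twist=[
    [0,0,1.7],
    [0,0,1.7],
    [0,0,1.7],
    [0,0,1.7],
    [0,0,1.7],
    [0,0,1.7],
    [0,0,0],
  ],
)

```text
time_s: 5.9
tool_pos: [0.5147, 0.2616, 0.142]
ee_rot: [[-0.013, -1.0, -0.024], [-0.008, -0.024, 1.0], [-1.0, 0.014, -0.008]]
contact_force: [0.1, 0.6, -1.8]
finger_gap: 0.0397
```

step_arm(
  slide=[
    [0,0,-0.03],
    [0,0,-0.04],
    [0,0,-0.03],
    [0,0,-0.02],
    [0,0,0],
  ],
  twist=[
    [0,0,0],
    [0,0,0],
    [0,0,0],
    [0,0,0],
    [0,0,0],
  ],
)

```text
time_s: 6.52
tool_pos: [0.511, 0.2572, 0.0143]
ee_rot: [[-0.02, -1.0, -0.022], [-0.014, -0.022, 1.0], [-1.0, 0.02, -0.013]]
contact_force: [1.7, -0.8, -0.7]
finger_gap: 0.0395
```

step_arm(
  slide=[
    [0,0,0.003],
    [0,0,0],
  ],
  twist=[
    [0.8,-1.15,0],
    [0,0,0],
  ],
)

```text
time_s: 6.78
tool_pos: [0.5113, 0.2568, 0.0185]
ee_rot: [[0.002, -1.0, -0.022], [0.002, -0.022, 1.0], [-1.0, -0.002, 0.002]]
contact_force: [-0.2, 0.4, -1.5]
finger_gap: 0.0397
```

step_arm(
  slide=[
    [0,0,-0.002],
    [0,0,0],
  ],
  twist=[
    [0,0,0],
    [0,0,0],
  ],
)

```text
time_s: 7.02
tool_pos: [0.5119, 0.2573, 0.0181]
ee_rot: [[0.004, -1.0, -0.022], [0.004, -0.022, 1.0], [-1.0, -0.004, 0.004]]
contact_force: [-0.5, 0.3, -0.5]
finger_gap: 0.0399
```

step_arm(
  slide=[
    [0,0,-0.004],
    [0,0,-0.002],
  ],
  twist=[
    [-0.2,0.2,0],
    [0,0,0],
  ],
)

```text
time_s: 7.28
tool_pos: [0.5123, 0.2578, 0.0123]
ee_rot: [[0.001, -1.0, -0.022], [0.001, -0.022, 1.0], [-1.0, -0.001, 0.001]]
contact_force: [-0.1, -0.0, -1.6]
finger_gap: 0.04
```

step_arm(
  slide=[
    [0,0,-0.002],
  ],
  twist=[
    [0,0,0],
  ],
)

```text
time_s: 7.4
tool_pos: [0.5124, 0.2579, 0.0114]
ee_rot: [[0.001, -1.0, -0.023], [0.001, -0.023, 1.0], [-1.0, -0.001, 0.001]]
contact_force: [-7.7, -1.8, 22.8]
finger_gap: 0.0403
```

step_arm(
  slide=[
    [0,0,0.0005],
    [0,0,0],
    [0,0,0],
  ],
  twist=[
    [0,0,0],
    [0,0,0],
    [0,0,0],
  ],
  jaw=0.062,
)

```text
time_s: 7.78
tool_pos: [0.5126, 0.2581, 0.0119]
ee_rot: [[0.002, -1.0, -0.023], [0.001, -0.023, 1.0], [-1.0, -0.002, 0.001]]
contact_force: [0.6, 0.3, -0.5]
finger_gap: 0.0609
```

step_arm(
  slide=[
    [0,0,0.015],
    [0,0,0.04],
    [0,0,0.05],
    [0,0,0.05],
    [0,0,0.02],
  ],
  twist=[
    [0,0,0],
    [0,0,0],
    [0,0,0],
    [0,0,0],
    [0,0,0],
  ],
)

```text
time_s: 8.4
tool_pos: [0.5114, 0.2564, 0.1943]
ee_rot: [[0.0, -1.0, -0.023], [-0.002, -0.023, 1.0], [-1.0, -0.0, -0.002]]
contact_force: [-0.5, 0.4, -1.0]
finger_gap: 0.0622
```

```bash
python3 - <<'E'
from h import *
st=monitor.read_state();p=capture('top');save('top2',p);W=cloud(p)
print(np.round(st['tool_pos'],4),np.round(st['contact_force'],1))
for nm,b,z in [('spacer',(.4,.6,-.15,.06,.041,.06),.047),('pile',(.5,.7,-.38,-.18,.014,.04),.02)]:
    m=roi(W,*b);print(nm,rect(p,m,z), 'z',np.round(np.nanmedian(W[...,2][m]),4), m.sum())
p=capture('scene');save('scene2',p)
E
```

```text
[0.5114 0.2564 0.1943] [-0.5  0.4 -1. ]
spacer (array([493.9, -49. ]), 53.9, 128.8, 'long axis deg', 82.1) z 0.0472 2136
pile (array([ 603.3, -266.6]), 57.3, 132.5, 'long axis deg', 82.2) z 0.0204 1841
```

View pics/scene2.png

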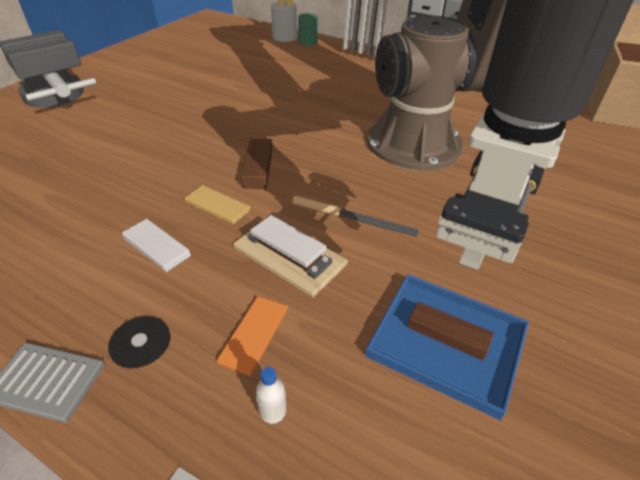

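View pics/top2.png

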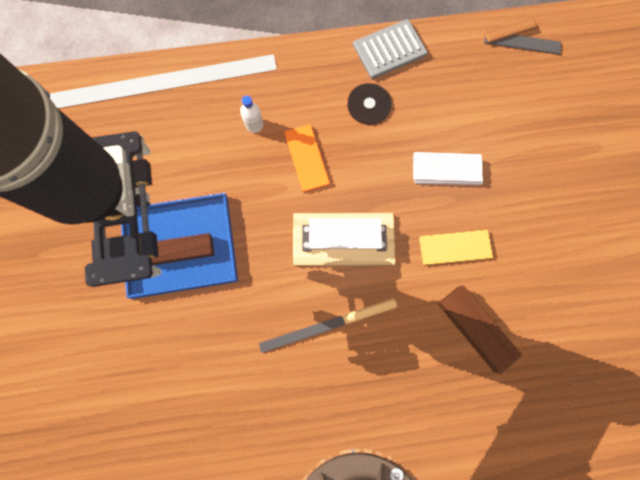

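The block lies flat in the tray at scene pixel (330,450). The spacer is bare on the stack. I'm going back over the stack for a close wrist measurement.

step_arm(
  slide=[
    [-0.002,-0.054,0.002],
    [-0.002,-0.054,0.002],
    [-0.002,-0.054,0.002],
    [-0.002,-0.054,0.002],
    [-0.002,-0.054,0.002],
    [-0.002,-0.054,0],
    [0,0,0],
  ],
  twist=[
    [0,0,-1.6],
    [0,0,-1.6],
    [0,0,-1.6],
    [0,0,-1.6],
    [0,0,-1.6],
    [0,0,-1.6],
    [0,0,0],
  ],
  jaw=0.08,
)

```text
time_s: 9.38
tool_pos: [0.4955, -0.0768, 0.205]
ee_rot: [[0.0, -0.989, 0.147], [-0.001, 0.147, 0.989], [-1.0, -0.0, -0.001]]
contact_force: [-1.1, 0.3, -0.1]
finger_gap: 0.0802
```

```bash
cat >> h.py <<'E'
def fitrect(W,m,L=.130,Wd=.054):
    # robust pose from cloud points of the top face only
    P=W[m][:,:2]; c,(w,h),a=cv2.minAreaRect((P*1000).astype(np.float32))
    return np.round(c,1),round(w,1),round(h,1),round(a,1)
E
python3 - <<'E'
from h import *
st=monitor.read_state();p=capture('wrist');save('wrist3',p);W=cloud(p,st);pickle.dump((p,st,W),open('w3.pkl','wb'))
print(np.round(st['tool_pos'],4),np.round(st['ee_rot'],4).tolist())
m=roi(W,.4,.6,-.15,.06,.041,.06);print(rect(p,m,.047,st),fitrect(W,m),np.nanmedian(W[...,2][m]))
E
```

```text
[ 0.4955 -0.0768  0.205 ] [[0.0, -0.9891, 0.1474], [-0.001, 0.1474, 0.9891], [-1.0, -0.0002, -0.001]]
(array([496.1, -50.2]), 54.0, 128.3, 'long axis deg', 81.9) (array([496.1, -50. ]), 128.3, 54.1, 81.9) 0.04800988808900733
```

View pics/wrist3.png

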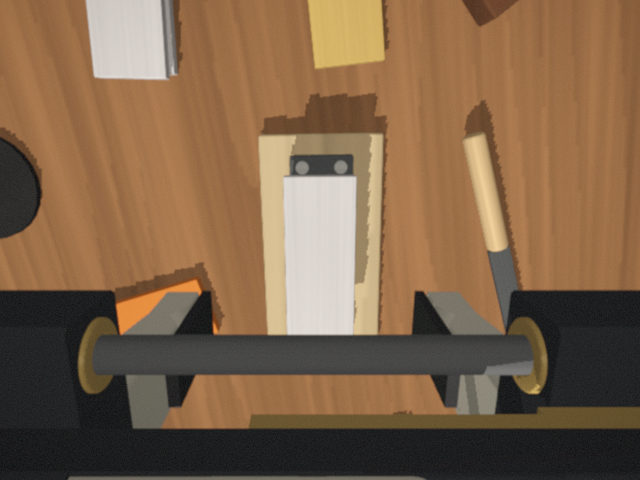

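step_arm(
  slide=[
    [0.021,-0.045,-0.005],
    [0.021,-0.045,-0.005],
    [0.021,-0.045,-0.005],
    [0.021,-0.045,-0.005],
    [0.021,-0.045,-0.005],
    [0,0,0],
  ],
  twist=[
    [0,0,0],
    [0,0,0],
    [0,0,0],
    [0,0,0],
    [0,0,0],
    [0,0,0],
  ],
)

```text
time_s: 10.18
tool_pos: [0.6058, -0.3007, 0.1783]
ee_rot: [[0.0, -0.991, 0.136], [0.001, 0.136, 0.991], [-1.0, -0.0, 0.001]]
contact_force: [0.1, 1.8, -0.8]
finger_gap: 0.0802
```

```bash
python3 - <<'E'
from h import *
st=monitor.read_state();p=capture('wrist');save('wrist4',p);W=cloud(p,st);pickle.dump((p,st,W),open('w4.pkl','wb'))
print(np.round(st['tool_pos'],4),np.round(st['ee_rot'],4).tolist())
m=roi(W,.5,.7,-.38,-.18,.015,.03);print(rect(p,m,.020,st),fitrect(W,m),np.nanmedian(W[...,2][m]))
E
```

```text
[ 0.6058 -0.3007  0.1783] [[0.0002, -0.9908, 0.1356], [0.0009, 0.1356, 0.9908], [-1.0, -0.0001, 0.0009]]
(array([ 605.6, -270.9]), 54.0, 124.7, 'long axis deg', 80.2) (array([ 605.6, -270.5]), 124.3, 54.1, 80.2) 0.021046288290582943
```

View pics/wrist4.png

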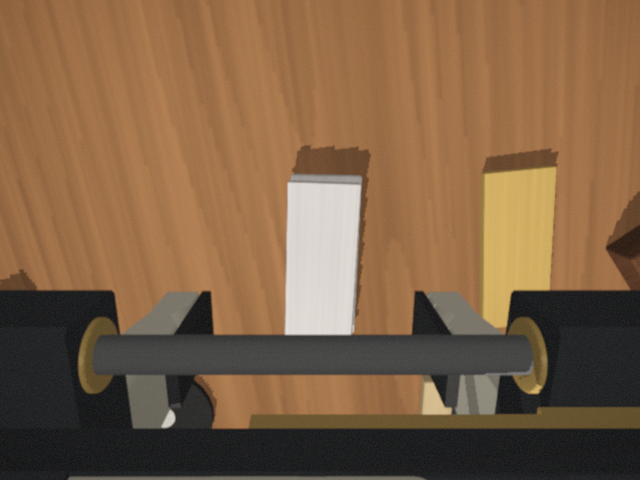

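step_arm(
  slide=[
    [-0.003,-0.022,0.01],
    [-0.003,-0.022,0.01],
    [0,0,0],
  ],
  twist=[
    [0,0,-0.9],
    [0,0,-0.9],
    [0,0,0],
  ],
)

```text
time_s: 10.6
tool_pos: [0.5996, -0.3429, 0.2013]
ee_rot: [[0.001, -0.986, 0.164], [0.001, 0.164, 0.986], [-1.0, -0.001, 0.001]]
contact_force: [-0.4, 0.5, -0.5]
finger_gap: 0.0799
```

```bash
cat >> h.py <<'E'
def edges(p,W,b,z,st=None):
    """pose of a rectangle top: side lines and far/near edges by line fit of contour projected onto plane z"""
    m=roi(W,*b).astype(np.uint8);n,l,s,_=cv2.connectedComponentsWithStats(m);i=1+np.argmax(s[1:,4])
    cs,_=cv2.findContours((l==i).astype(np.uint8),cv2.RETR_EXTERNAL,cv2.CHAIN_APPROX_NONE)
    k=max(cs,key=cv2.contourArea)[:,0];P=unproj(p,k,z,st)[:,:2]*1000
    c,(w,h),a=cv2.minAreaRect(P.astype(np.float32))
    if w<h:a+=90
    t=np.deg2rad(a);
    if np.sin(t)<0:t+=np.pi
    u=np.array([np.cos(t),np.sin(t)]);v=np.array([u[1],-u[0]]) # u ~ +y long, v ~ +x
    c=np.array(c);Q=P-c;ql=Q@u;qw=Q@v;L=max(w,h)/2;D=min(w,h)/2
    mid=abs(ql)<L-12
    A=np.polyfit(ql[mid&(qw>D-6)],qw[mid&(qw>D-6)],1);B=np.polyfit(ql[mid&(qw<-D+6)],qw[mid&(qw<-D+6)],1)
    wm=abs(qw)<D-8
    f=np.median(ql[wm&(ql<0)]);g=np.median(ql[wm&(ql>0)])
    ang=np.rad2deg(t)-np.rad2deg(np.arctan((A[0]+B[0])/2))
    cen=c+u*(f+g)/2+v*((A[1]+B[1])/2)
    return dict(centre=np.round(cen,2),from_far=np.round(c+u*(f+65)+v*((A[1]+B[1])/2),2),width=round(A[1]-B[1],2),length=round(g-f,2),yaw=np.round([ang,np.rad2deg(A[0]),np.rad2deg(B[0])],2))
E
python3 - <<'E'
from h import *
st=monitor.read_state();p=capture('wrist');save('wrist5',p);W=cloud(p,st);pickle.dump((p,st,W),open('w5.pkl','wb'))
print(np.round(st['tool_pos'],4),np.round(st['ee_rot'],4).tolist())
print(edges(p,W,(.5,.7,-.38,-.18,.0155,.03),.020,st))
p,st,W=pickle.load(open('w4.pkl','rb'));print(edges(p,W,(.5,.7,-.38,-.18,.0155,.03),.020,st))
p,st,W=pickle.load(open('w3.pkl','rb'));print('spacer',edges(p,W,(.4,.6,-.15,.06,.041,.06),.047,st))
E
```

```text
[ 0.5996 -0.3429  0.2013] [[0.0014, -0.9865, 0.1639], [0.0008, 0.1639, 0.9865], [-1.0, -0.0013, 0.001]]
{'centre': array([ 603.  , -286.47]), 'from_far': array([ 606.11, -268.54]), 'width': np.float64(53.27), 'length': np.float64(93.59), 'yaw': array([80.03,  0.4 , -0.14])}
{'centre': array([ 605.55, -271.11]), 'from_far': array([ 606.12, -267.81]), 'width': np.float64(53.19), 'length': np.float64(123.29), 'yaw': array([ 8.019e+01, -7.000e-02,  4.000e-02])}
spacer {'centre': array([496.09, -50.21]), 'from_far': array([496.24, -49.19]), 'width': np.float64(53.18), 'length': np.float64(127.95), 'yaw': array([ 8.194e+01, -3.000e-02, -0.000e+00])}
```

View pics/wrist5.png

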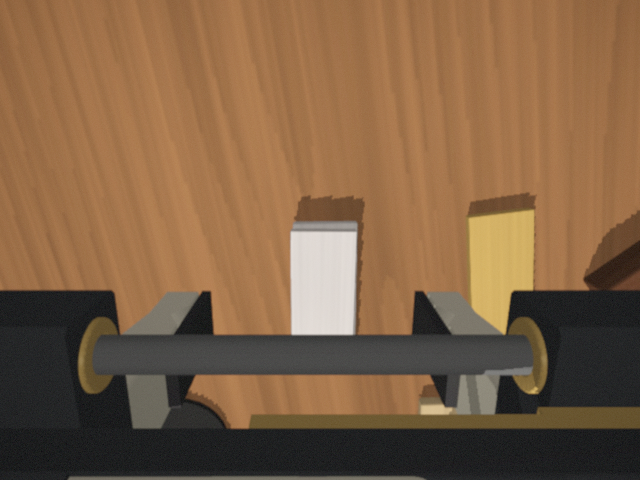

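step_arm(
  slide=[
    [0.002,0.03,0],
    [0.002,0.03,0],
    [0.002,0.02,0],
    [0,0,0],
  ],
  twist=[
    [0,0,0],
    [0,0,0],
    [0,0,0],
    [0,0,0],
  ],
)

```text
time_s: 11.15
tool_pos: [0.6051, -0.2593, 0.2019]
ee_rot: [[0.003, -0.986, 0.164], [0.002, 0.164, 0.986], [-1.0, -0.002, 0.002]]
contact_force: [0.1, -0.5, -0.2]
finger_gap: 0.0804
```

```bash
python3 - <<'E'
from h import *
st=monitor.read_state();p=capture('wrist');save('wrist6',p);W=cloud(p,st);pickle.dump((p,st,W),open('w6.pkl','wb'))
print(np.round(st['tool_pos'],4),np.round(st['ee_rot'],4).tolist())
for q in [(.0155,.03),(.013,.03)]:
    print(edges(p,W,(.5,.7,-.38,-.18)+q,.020,st))
E
```

```text
[ 0.6051 -0.2593  0.2019] [[0.0025, -0.9865, 0.164], [0.0017, 0.164, 0.9865], [-1.0, -0.0022, 0.0021]]
{'centre': array([ 606.16, -267.65]), 'from_far': array([ 606.18, -267.51]), 'width': np.float64(53.21), 'length': np.float64(129.7), 'yaw': array([ 8.016e+01, -3.000e-02,  6.000e-02])}
{'centre': array([ 606.15, -267.66]), 'from_far': array([ 606.18, -267.51]), 'width': np.float64(53.22), 'length': np.float64(129.7), 'yaw': array([80.17,  0.11,  0.18])}
```

View pics/wrist6.png

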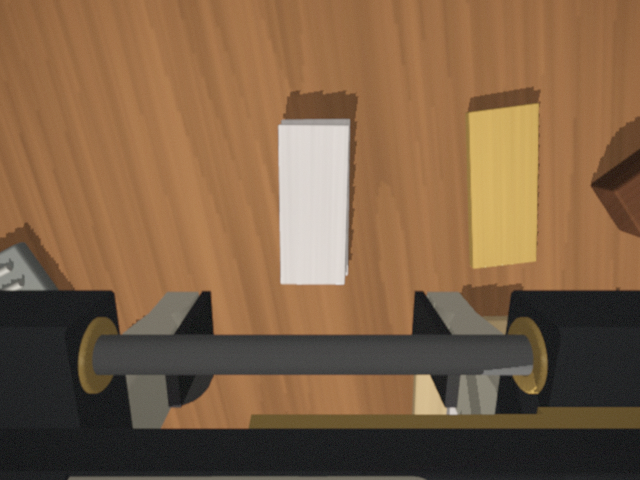

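step_arm(
  slide=[
    [-0.022,0.042,-0.005],
    [-0.022,0.042,-0.005],
    [-0.022,0.042,-0.005],
    [-0.022,0.042,-0.005],
    [-0.021,0.042,-0.02],
    [0,0,0],
  ],
  twist=[
    [0,0,1.4],
    [0,0,0],
    [0,0,0],
    [0,0,0],
    [0,0,0],
    [0,0,0],
  ],
)

```text
time_s: 11.95
tool_pos: [0.4934, -0.0483, 0.1606]
ee_rot: [[0.004, -0.99, 0.143], [0.001, 0.143, 0.99], [-1.0, -0.003, 0.001]]
contact_force: [0.9, -0.1, -0.0]
finger_gap: 0.08
```

```bash
python3 - <<'E'
from h import *
st=monitor.read_state();p=capture('wrist');save('wrist7',p);W=cloud(p,st);pickle.dump((p,st,W),open('w7.pkl','wb'))
R=np.array(st['ee_rot']);print(np.round(st['tool_pos'],4),np.round(R[:,0],4),np.rad2deg(np.arctan2(R[1,1],R[0,1]))-180)
print(edges(p,W,(.4,.6,-.15,.06,.041,.06),.047,st))
E
```

```text
[ 0.4934 -0.0483  0.1606] [ 0.0036  0.001  -1.    ] -8.24003982452291
{'centre': array([496.21, -49.06]), 'from_far': array([496.23, -48.92]), 'width': np.float64(53.34), 'length': np.float64(129.72), 'yaw': array([ 8.194e+01, -3.000e-02,  0.000e+00])}
```

step_arm(
  slide=[
    [0.003,-0.001,-0.03],
    [0,0,-0.035],
    [0,0,-0.025],
    [0,0,-0.01],
    [0,0,0],
  ],
  twist=[
    [0,0.2,0.1],
    [0,0,0],
    [0,0,0],
    [0,0,0],
    [0,0,0],
  ],
)

```text
time_s: 12.62
tool_pos: [0.5038, -0.054, 0.0622]
ee_rot: [[0.009, -0.989, 0.145], [0.001, 0.145, 0.989], [-1.0, -0.009, 0.002]]
contact_force: [0.7, -1.3, 0.6]
finger_gap: 0.0799
```

step_arm(
  slide=[
    [-0.007,0.005,-0.005],
    [0,0,0],
  ],
  twist=[
    [-0.05,0.55,0.2],
    [0,0,0],
  ],
)

```text
time_s: 12.88
tool_pos: [0.4977, -0.049, 0.0584]
ee_rot: [[0.002, -0.99, 0.142], [0.0, 0.142, 0.99], [-1.0, -0.002, 0.0]]
contact_force: [-0.0, 0.4, 0.3]
finger_gap: 0.0802
```

step_arm(
  slide=[
    [0,0,-0.012],
    [0,0,-0.003],
    [0,0,0],
  ],
  twist=[
    [0,0,0],
    [0,0,0],
    [0,0,0],
  ],
)

```text
time_s: 13.25
tool_pos: [0.4983, -0.0485, 0.0433]
ee_rot: [[0.004, -0.99, 0.141], [0.001, 0.141, 0.99], [-1.0, -0.003, 0.001]]
contact_force: [0.6, -0.1, 0.1]
finger_gap: 0.0801
```

step_arm(
  slide=[
    [-0.002,-0.0005,-0.004],
    [0,0,0],
  ],
  twist=[
    [-0.05,0.25,0],
    [0,0,0],
  ],
)

```text
time_s: 13.5
tool_pos: [0.4962, -0.049, 0.0391]
ee_rot: [[-0.001, -0.99, 0.141], [-0.0, 0.141, 0.99], [-1.0, 0.001, -0.001]]
contact_force: [-0.3, -0.4, 0.1]
finger_gap: 0.0803
```

step_arm(
  slide=[
    [0,0,0],
    [0,0,0],
    [0,0,0],
    [0,0,0],
  ],
  twist=[
    [0,0,0],
    [0,0,0],
    [0,0,0],
    [0,0,0],
  ],
  jaw=0.045,
  newtons=30,
)

```text
time_s: 14.0
tool_pos: [0.4961, -0.0491, 0.0393]
ee_rot: [[-0.001, -0.99, 0.141], [-0.0, 0.141, 0.99], [-1.0, 0.001, -0.001]]
contact_force: [0.7, 0.3, -0.1]
finger_gap: 0.0532
```

step_arm(
  slide=[
    [0,0,0.005],
    [0,0,0.01],
    [0,0,0.02],
    [0,0,0],
  ],
  twist=[
    [0,0,0],
    [0,0,0],
    [0,0,0],
    [0,0,0],
  ],
)

```text
time_s: 14.5
tool_pos: [0.496, -0.0491, 0.0762]
ee_rot: [[-0.001, -0.99, 0.141], [-0.0, 0.141, 0.99], [-1.0, 0.001, -0.001]]
contact_force: [0.9, -0.5, -1.5]
finger_gap: 0.0537
```

```bash
python3 - <<'E'
from h import *
st=monitor.read_state();p=capture('wrist');save('wrist8',p);W=cloud(p,st);pickle.dump((p,st,W),open('w8.pkl','wb'))
R=np.array(st['ee_rot']);print(np.round(st['tool_pos'],4),np.round(R[:,0],4),np.rad2deg(np.arctan2(R[1,1],R[0,1]))-180,np.round(st['contact_force'],2),np.round(st['moment'],2))
p=capture('scene');save('scene3',p)
im=p['pixels'][100:300,130:430];cv2.imwrite('pics/scene3c.png',cv2.resize(cv2.cvtColor(im,cv2.COLOR_RGB2BGR),None,fx=2.5,fy=2.5))
E
```

```text
[ 0.496  -0.0491  0.0762] [-1.3e-03 -4.0e-04 -1.0e+00] -8.099911222702275 [ 0.95 -0.52 -1.5 ] [ 0.07 -0.1  -0.02]
```

View pics/wrist8.png

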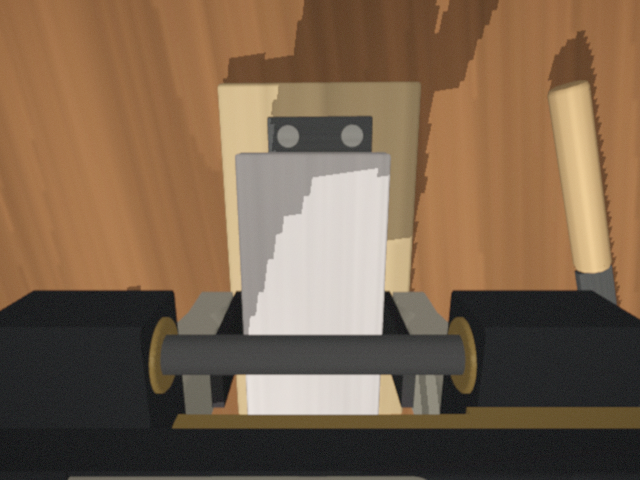

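View pics/scene3c.png

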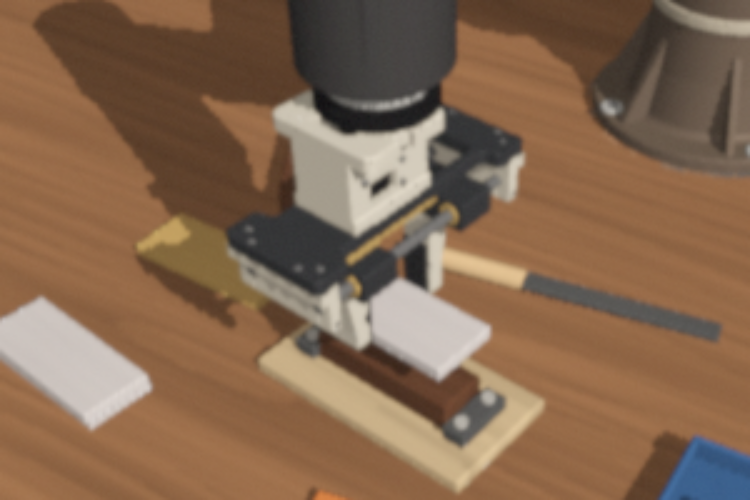

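```bash
cat >> h.py <<'E'
def held(p,W,st):
    # top plane of held plate in tool frame, far edge (tool -z side); depth along tool x
    T=np.eye(4);T[:3,:3]=np.array(st['ee_rot']);T[:3,3]=st['tool_pos']
    Q=(W-T[:3,3])@T[:3,:3]
    m=(abs(Q[...,1])<.023)&(Q[...,2]<-.01)&(Q[...,2]>-.09)&(Q[...,0]>-.03)&(Q[...,0]<.01)
    q=Q[m];A=np.c_[q[:,1],q[:,2],np.ones(len(q))];s=np.linalg.lstsq(A,q[:,0],rcond=None)[0]
    r=q[:,0]-A@s
    return dict(slope_deg_y_z=np.round(np.rad2deg(s[:2]),2),x0_mm=round(s[2]*1e3,2),rms=r.std()*1e3,far=q[:,2].min()*1e3)
E
python3 - <<'E'
from h import *
p,st,W=pickle.load(open('w8.pkl','rb'));print(held(p,W,st))
print(edges(p,W,(.4,.6,-.15,.06,.071,.10),float(st['tool_pos'][2])+.008,st))
E
```

```text
{'slope_deg_y_z': array([ 0.15, -0.27]), 'x0_mm': np.float64(-9.01), 'rms': np.float64(0.7966150504623427), 'far': np.float64(-64.74196587283262)}
{'centre': array([493.75, -79.57]), 'from_far': array([456.1 , -74.18]), 'width': np.float64(67.72), 'length': np.float64(53.93), 'yaw': array([ 1.7204e+02, -3.5000e-01, -1.0000e-02])}
```

step_arm(
  slide=[
    [0.005,-0.01,0.03],
    [0.02,-0.04,0.01],
    [0.022,-0.045,0],
    [0.022,-0.045,0],
    [0.022,-0.045,0],
    [0.018,-0.032,0],
    [0,0,0],
  ],
  twist=[
    [0,0,0],
    [0,0,-0.5],
    [0,0,-0.5],
    [0,0,-0.5],
    [0,0,-0.3],
    [0,0,0],
    [0,0,0],
  ],
)

```text
time_s: 15.48
tool_pos: [0.6032, -0.2728, 0.1091]
ee_rot: [[-0.013, -0.985, 0.172], [0.001, 0.172, 0.985], [-1.0, 0.013, -0.002]]
contact_force: [0.2, -0.0, -2.3]
finger_gap: 0.0534
```

step_arm(
  slide=[
    [0.003,0.005,-0.02],
    [0,0,-0.025],
    [0,0,-0.012],
    [0,0,0],
  ],
  twist=[
    [0,-0.75,0],
    [0,0,0],
    [0,0,0],
    [0,0,0],
  ],
)

```text
time_s: 15.98
tool_pos: [0.6037, -0.2662, 0.0476]
ee_rot: [[-0.004, -0.985, 0.173], [0.002, 0.173, 0.985], [-1.0, 0.004, 0.001]]
contact_force: [0.2, 0.4, -1.4]
finger_gap: 0.0536
```

step_arm(
  slide=[
    [0.0025,-0.001,-0.008],
    [0,0,0],
    [0,0,0],
  ],
  twist=[
    [-0.1,-0.25,0.1],
    [0,0,0],
    [0,0,0],
  ],
)

```text
time_s: 16.35
tool_pos: [0.6076, -0.267, 0.041]
ee_rot: [[0.003, -0.985, 0.17], [-0.0, 0.17, 0.985], [-1.0, -0.003, 0.0]]
contact_force: [0.0, 0.6, -1.5]
finger_gap: 0.0533
```

```bash
python3 - <<'E'
from h import *
st=monitor.read_state();p=capture('wrist');save('wrist9',p);W=cloud(p,st);pickle.dump((p,st,W),open('w9.pkl','wb'))
R=np.array(st['ee_rot']);print(np.round(st['tool_pos'],4),np.round(R[:,0],4),np.rad2deg(np.arctan2(R[1,1],R[0,1]))-180,np.round(st['contact_force'],2))
print(held(p,W,st))
p=capture('scene');save('scene4',p)
im=p['pixels'][150:310,70:270];cv2.imwrite('pics/scene4c.png',cv2.resize(cv2.cvtColor(im,cv2.COLOR_RGB2BGR),None,fx=3.5,fy=3.5))
E
```

```text
[ 0.6076 -0.267   0.041 ] [ 3.1e-03 -5.0e-04 -1.0e+00] -9.773151195283873 [ 0.02  0.64 -1.46]
{'slope_deg_y_z': array([ 0.13, -0.3 ]), 'x0_mm': np.float64(-8.96), 'rms': np.float64(0.8149255521291201), 'far': np.float64(-64.61880385862013)}
```

View pics/wrist9.png

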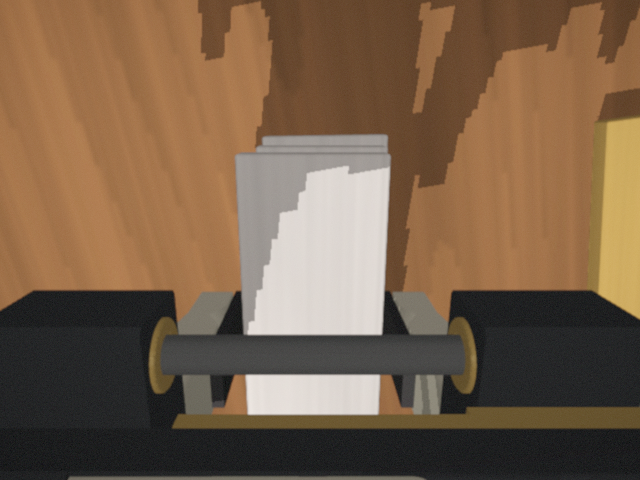

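View pics/scene4c.png

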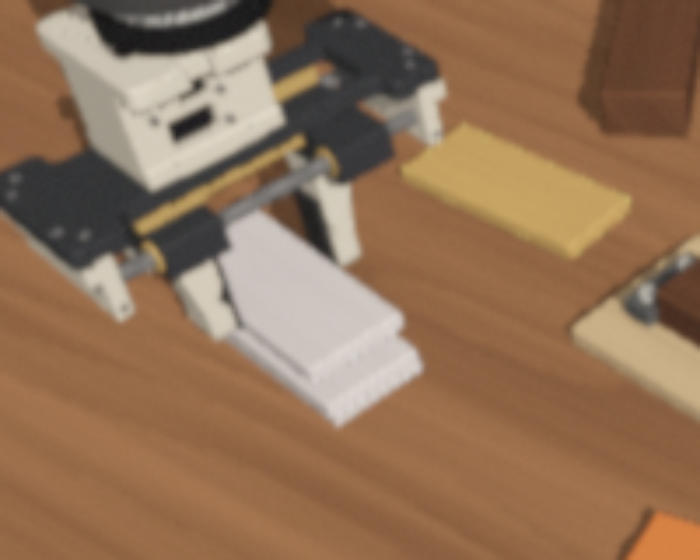

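```bash
python3 - <<'E'
from h import *
p,st,W=pickle.load(open('w9.pkl','rb'))
def cor(c,yaw,z):
    t=np.deg2rad(yaw);u=np.array([np.cos(t),np.sin(t)]);v=np.array([u[1],-u[0]])
    return np.array([[*(np.array(c)+u*a+v*b),z] for a,b in [(-.065,-.027),(-.065,.027)]])
print('pile top far corners pred',proj(p,cor((.60615,-.2676),80.15,.020),st).round(1).tolist(), 'bottom edge z=.01',proj(p,cor((.60615,-.2676),80.15,.010),st).round(1).tolist())
tp=np.array(st['tool_pos']);print('held pred',proj(p,cor(tp[:2],80.23,tp[2]+.008),st).round(1).tolist(),'bottom',proj(p,cor(tp[:2],80.23,tp[2]-.002),st).round(1).tolist())
im=p['pixels'][120:175,220:410];cv2.imwrite('pics/w9c.png',cv2.resize(cv2.cvtColor(im,cv2.COLOR_RGB2BGR),None,fx=4,fy=4,interpolation=cv2.INTER_CUBIC))
E
```

```text
pile top far corners pred [[387.4, 145.0], [255.3, 144.9]] bottom edge z=.01 [[383.6, 143.8], [258.4, 143.7]]
held pred [[396.9, 151.6], [240.3, 151.7]] bottom [[391.9, 149.8], [244.8, 149.9]]
```

View pics/w9c.png

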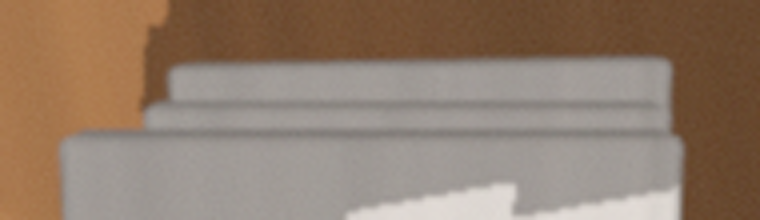

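The wrist camera has a sideways bias of about 2 mm. The held plate appears about 3.6 mm to +x of the pile's top plate, so I correct relative to that image.

step_arm(
  slide=[
    [-0.0037,-0.0004,-0.005],
    [0,0,0],
    [0,0,0],
  ],
  twist=[
    [0,0.2,-0.1],
    [0,0,0],
    [0,0,0],
  ],
)

```text
time_s: 16.82
tool_pos: [0.6035, -0.2676, 0.036]
ee_rot: [[-0.0, -0.985, 0.172], [-0.0, 0.172, 0.985], [-1.0, 0.0, -0.0]]
contact_force: [0.2, 0.3, -2.3]
finger_gap: 0.0535
```

```bash
cat > chk.py <<'E'
from h import *
import sys
n=sys.argv[1]
st=monitor.read_state();p=capture('wrist');save(n,p);W=cloud(p,st);pickle.dump((p,st,W),open(n+'.pkl','wb'))
R=np.array(st['ee_rot']);yaw=np.rad2deg(np.arctan2(R[1,1],R[0,1]))%180-180;print(np.round(st['tool_pos'],4),np.round(R[:,0],4),yaw,np.round(st['contact_force'],2))
def cor(c,yaw,z):
    t=np.deg2rad(yaw);u=np.array([np.cos(t),np.sin(t)]);v=np.array([u[1],-u[0]])
    return np.array([[*(np.array(c)+u*a+v*b),z] for a,b in [(-.065,.027),(-.065,-.027)]])
tp=np.array(st['tool_pos'])
print('pile pred',proj(p,cor((.6060,-.2674),80.15,.020),st).round(1).tolist(),'held pred',proj(p,cor(tp[:2],90+yaw,tp[2]+.008),st).round(1).tolist())
im=p['pixels'][110:180,220:410];cv2.imwrite('pics/'+n+'c.png',cv2.resize(cv2.cvtColor(im,cv2.COLOR_RGB2BGR),None,fx=4,fy=4,interpolation=cv2.INTER_CUBIC))
E
python3 chk.py w10
```

```text
[ 0.6035 -0.2676  0.036 ] [-2.e-04 -4.e-04 -1.e+00] -9.901975676479509 [ 0.24  0.33 -2.31]
pile pred [[243.9, 149.3], [379.3, 149.1]] held pred [[240.4, 151.7], [397.0, 151.6]]
```

View pics/w10c.png

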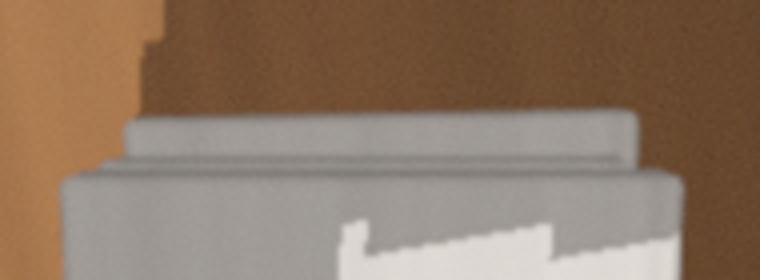

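```bash
python3 - <<'E'
from h import *
p,st,W=pickle.load(open('w10.pkl','rb'))
g=cv2.cvtColor(p['pixels'],cv2.COLOR_RGB2GRAY)
print('R chan - B chan left / right')
d=p['pixels'].astype(int);s=d[...,0]-d[...,2]
for r in range(134,158): print(r,s[r,232:256].tolist(),'|',s[r,368:396].tolist())
a=cv2.resize(g[135:160,225:400],None,fx=4.5,fy=12,interpolation=cv2.INTER_CUBIC);cv2.imwrite('pics/w10d.png',cv2.normalize(np.clip(a,100,175),None,0,255,cv2.NORM_MINMAX))
E
```

```text
R chan - B chan left / right
134 [92, 91, 91, 91, 94, 91, 93, 91, 93, 92, 88, 90, 91, 90, 91, 91, 90, 93, 92, 90, 91, 92, 88, 71] | [60, 58, 58, 59, 58, 60, 60, 56, 60, 59, 57, 59, 59, 59, 57, 60, 57, 58, 58, 56, 56, 55, 60, 52, 58, 56, 54, 55]
135 [92, 93, 90, 93, 91, 91, 91, 91, 92, 89, 90, 89, 87, 91, 92, 93, 91, 91, 93, 92, 92, 93, 86, 72] | [57, 60, 55, 61, 60, 60, 57, 57, 63, 60, 57, 56, 59, 60, 60, 59, 56, 57, 58, 57, 56, 57, 59, 57, 59, 54, 55, 56]
136 [90, 93, 93, 91, 95, 90, 91, 91, 91, 91, 92, 88, 87, 89, 89, 90, 91, 92, 92, 91, 92, 93, 88, 71] | [46, 43, 43, 44, 45, 43, 46, 50, 53, 57, 60, 59, 60, 60, 59, 57, 60, 63, 59, 55, 57, 58, 59, 59, 55, 57, 54, 57]
137 [93, 93, 93, 89, 91, 91, 91, 91, 94, 90, 91, 92, 92, 91, 90, 90, 92, 92, 90, 93, 92, 92, 86, 72] | [18, 18, 18, 17, 19, 18, 21, 24, 30, 38, 47, 58, 59, 60, 57, 57, 58, 60, 57, 57, 55, 59, 58, 58, 58, 55, 59, 54]
138 [91, 93, 93, 93, 93, 94, 91, 92, 92, 91, 90, 87, 88, 91, 89, 90, 90, 91, 91, 94, 94, 86, 75, 56] | [9, 9, 11, 10, 11, 11, 10, 12, 12, 16, 26, 42, 59, 59, 60, 59, 58, 56, 55, 56, 55, 58, 58, 56, 55, 55, 5
[... 3252 characters left out ...]
9, 10, 10, 8, 11, 10, 11, 11, 10, 9, 9, 9, 9, 11, 9, 11, 14, 15, 19, 36, 51, 58, 57, 56, 59]
155 [93, 92, 76, 44, 23, 12, 11, 8, 10, 10, 9, 9, 10, 10, 10, 9, 9, 12, 10, 10, 10, 11, 12, 11] | [10, 10, 9, 10, 10, 9, 10, 10, 11, 10, 12, 10, 11, 10, 10, 11, 9, 10, 11, 10, 8, 12, 28, 49, 57, 56, 58, 56]
156 [95, 91, 69, 25, 12, 8, 10, 11, 9, 8, 10, 9, 9, 10, 8, 10, 9, 11, 9, 10, 9, 12, 12, 10] | [10, 11, 10, 10, 10, 9, 10, 10, 10, 11, 11, 10, 11, 10, 8, 10, 11, 10, 11, 10, 10, 10, 20, 43, 59, 57, 54, 57]
157 [92, 91, 64, 21, 8, 11, 9, 11, 10, 11, 9, 10, 8, 9, 9, 9, 12, 9, 9, 10, 9, 9, 8, 10] | [8, 11, 10, 9, 9, 9, 10, 9, 9, 11, 10, 10, 10, 9, 11, 12, 10, 11, 11, 10, 9, 10, 15, 40, 55, 57, 57, 57]
```

View pics/w10d.png

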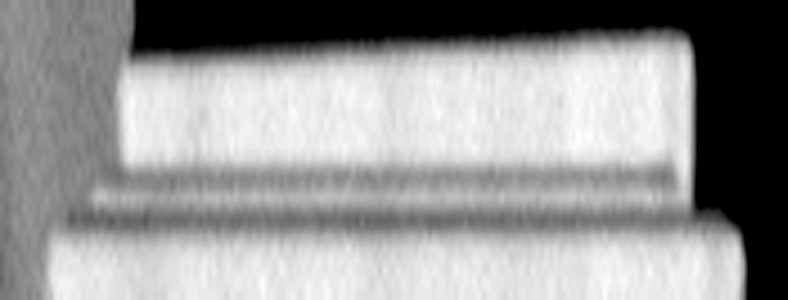

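Lateral and lengthwise offsets are now within about 0.3 mm, so I lower the plate.

step_arm(
  slide=[
    [0,0,-0.006],
    [0,0,0],
    [0,0,0],
  ],
  twist=[
    [0,0,0],
    [0,0,0],
    [0,0,0],
  ],
)

```text
time_s: 17.25
tool_pos: [0.6034, -0.2675, 0.0293]
ee_rot: [[-0.0, -0.985, 0.172], [-0.0, 0.172, 0.985], [-1.0, 0.0, -0.0]]
contact_force: [-0.6, -0.1, -3.0]
finger_gap: 0.0539
```

step_arm(
  slide=[
    [0,0,-0.005],
    [0,0,0],
    [0,0,0],
  ],
  twist=[
    [0,0,0],
    [0,0,0],
    [0,0,0],
  ],
)

```text
time_s: 17.62
tool_pos: [0.6035, -0.2675, 0.0239]
ee_rot: [[-0.001, -0.985, 0.172], [-0.0, 0.172, 0.985], [-1.0, 0.0, -0.0]]
contact_force: [-0.1, 0.2, -2.2]
finger_gap: 0.0535
```

```bash
python3 chk.py w11; python3 - <<'E'
from h import *
p,st,W=pickle.load(open('w11.pkl','rb'))
p2=p
d=p['pixels'].astype(int);s=d[...,0]-d[...,2]
for r in range(140,158,1): 
    x=np.where(s[r,200:420]<32)[0]+200; print(r,(x.min(),x.max()) if len(x) else None)
E
```

```text
[ 0.6035 -0.2675  0.0239] [-5.e-04 -3.e-04 -1.e+00] -9.901239888234102 [-0.05  0.25 -2.22]
pile pred [[238.8, 151.1], [384.0, 150.9]] held pred [[240.4, 151.7], [397.0, 151.6]]
140 (np.int64(251), np.int64(383))
141 (np.int64(249), np.int64(383))
142 (np.int64(247), np.int64(383))
143 (np.int64(247), np.int64(383))
144 (np.int64(247), np.int64(383))
145 (np.int64(247), np.int64(384))
146 (np.int64(247), np.int64(383))
147 (np.int64(247), np.int64(383))
148 (np.int64(247), np.int64(383))
149 (np.int64(247), np.int64(383))
150 (np.int64(247), np.int64(383))
151 (np.int64(246), np.int64(383))
152 (np.int64(242), np.int64(385))
153 (np.int64(240), np.int64(387))
154 (np.int64(238), np.int64(389))
155 (np.int64(236), np.int64(390))
156 (np.int64(235), np.int64(390))
157 (np.int64(235), np.int64(390))
```

View pics/w11c.png

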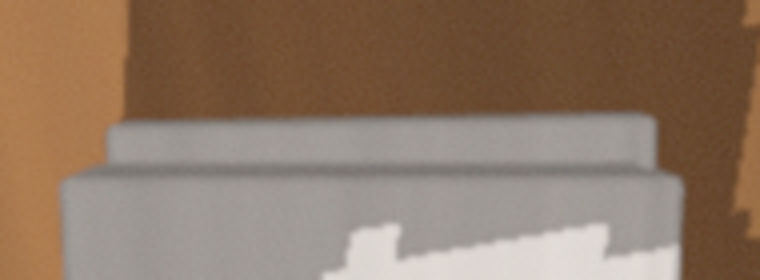

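step_arm(
  slide=[
    [0,0,-0.001],
  ],
  twist=[
    [0,0,0],
  ],
)

```text
time_s: 17.8
tool_pos: [0.6035, -0.2675, 0.023]
ee_rot: [[-0.0, -0.985, 0.172], [-0.0, 0.172, 0.985], [-1.0, 0.0, -0.0]]
contact_force: [-0.3, 0.4, -1.3]
finger_gap: 0.0539
```

step_arm(
  slide=[
    [0,0,-0.001],
  ],
  twist=[
    [0,0,0],
  ],
)

```text
time_s: 17.92
tool_pos: [0.6035, -0.2675, 0.0223]
ee_rot: [[-0.0, -0.985, 0.172], [-0.0, 0.172, 0.985], [-1.0, 0.0, -0.0]]
contact_force: [-1.7, 1.8, 5.5]
finger_gap: 0.0535
```

step_arm(
  slide=[
    [0,0,0],
    [0,0,0],
  ],
  twist=[
    [0,0,0],
    [0,0,0],
  ],
  newtons=5,
)

```text
time_s: 18.18
tool_pos: [0.6035, -0.2675, 0.0223]
ee_rot: [[-0.0, -0.985, 0.172], [-0.0, 0.172, 0.985], [-1.0, 0.0, -0.0]]
contact_force: [-0.1, -0.1, -1.3]
finger_gap: 0.054
```

step_arm(
  slide=[
    [0,0,0],
    [0,0,0],
    [0,0,0],
  ],
  twist=[
    [0,0,0],
    [0,0,0],
    [0,0,0],
  ],
  jaw=0.064,
)

```text
time_s: 18.55
tool_pos: [0.6042, -0.2677, 0.0229]
ee_rot: [[0.001, -0.985, 0.172], [-0.001, 0.172, 0.985], [-1.0, -0.001, -0.001]]
contact_force: [-0.8, 0.3, -0.9]
finger_gap: 0.0639
```

step_arm(
  slide=[
    [0,0,0.01],
    [0,0,0.03],
    [0,0,0.05],
    [0,0,0.05],
    [0,0,0.04],
    [0,0,0],
  ],
  twist=[
    [0,0,0],
    [0,0,0],
    [0,0,0],
    [0,0,0],
    [0,0,0],
    [0,0,0],
  ],
)

```text
time_s: 19.3
tool_pos: [0.6034, -0.268, 0.2126]
ee_rot: [[0.003, -0.985, 0.171], [-0.002, 0.171, 0.985], [-1.0, -0.003, -0.002]]
contact_force: [-0.4, -0.0, -0.1]
finger_gap: 0.0638
```

```bash
python3 - <<'E'
from h import *
st=monitor.read_state();p=capture('wrist');save('wrist12',p);W=cloud(p,st);pickle.dump((p,st,W),open('w12.pkl','wb'))
print(np.round(st['tool_pos'],4),st['time_s'])
print(edges(p,W,(.5,.7,-.38,-.18,.0255,.05),.030,st)); m=roi(W,.5,.7,-.38,-.18,.0255,.05);print(np.nanmedian(W[...,2][m]))
im=p['pixels'][90:310,240:400];cv2.imwrite('pics/w12c.png',cv2.resize(cv2.cvtColor(im,cv2.COLOR_RGB2BGR),None,fx=2.7,fy=2.7,interpolation=cv2.INTER_CUBIC))
p=capture('scene');save('scene5',p)
im=p['pixels'][190:290,100:220];cv2.imwrite('pics/scene5c.png',cv2.resize(cv2.cvtColor(im,cv2.COLOR_RGB2BGR),None,fx=5,fy=5,interpolation=cv2.INTER_CUBIC))
E
```

```text
[ 0.6034 -0.268   0.2126] 19.3
{'centre': array([ 605.76, -267.71]), 'from_far': array([ 605.82, -267.37]), 'width': np.float64(53.18), 'length': np.float64(129.32), 'yaw': array([ 8.017e+01, -6.000e-02, -6.000e-02])}
0.03108325334710038
```

View pics/w12c.png

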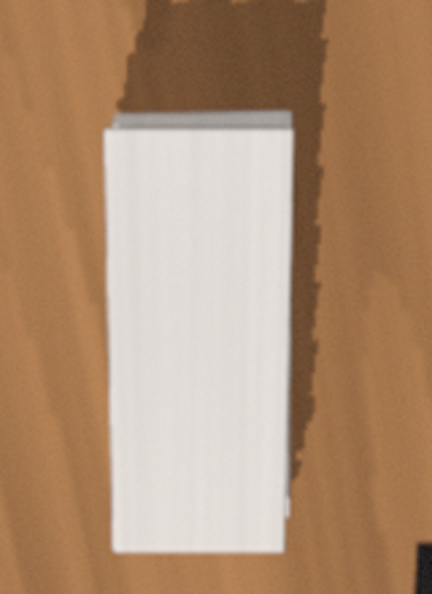

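View pics/scene5c.png

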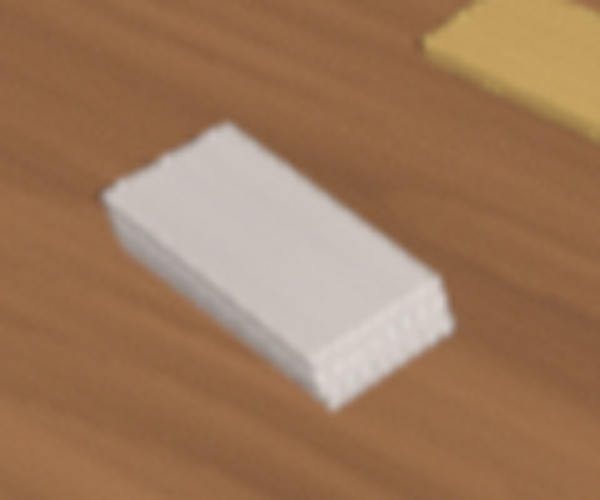

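View pics/scene5.png

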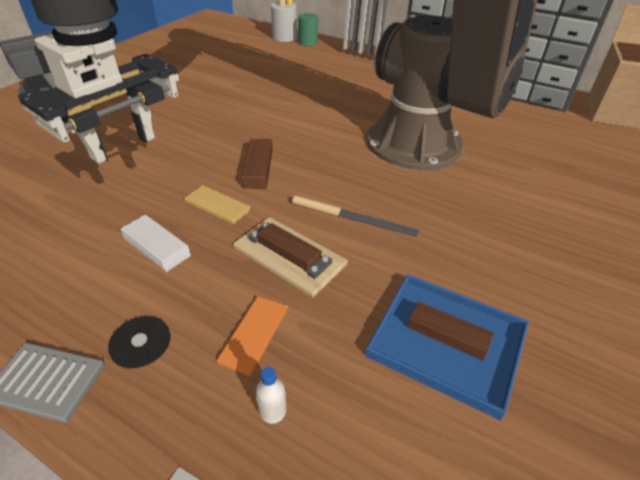

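The spacer lies at height 30 mm, about 0.4 mm and 0.01° from where the pile's top plate was measured with the same camera. The block is flat in the tray and nothing else has moved. I'm handing in.

```bash
python3 -c "
from cell import hand_in
print(hand_in())"
```

```text
the job is handed in; nothing more can be done
None
```

I set the small wooden block flat in the blue tray, leaving the spacer on the stack. I then laid the aluminium spacer on the two-plate aluminium pile. I handed in at about 19.4 s; no verdict was reported.

**Checks that passed:**
- **Spacer:** by the wrist camera, it lies about 0.4 mm and 0.01° from where the pile's top plate was measured, at the expected height of 30 mm.
- **Scene view:** the last picture shows the block flat in the tray, and the brass and orange plates and the larger block where they were.
- **Gripper:** it was open and about 0.18 m above the pile at the end.

**Checks that disagreed or were less clean:**
- **Wrist camera bias:** it read about 2 mm to the side compared with the fingers and the top camera. I lined up the held plate against the pile in the same wrist image instead.
- **Pile's lower plate:** it was already about 3 mm out of line with the upper one before I touched the pile. I aligned the spacer to the upper plate.
- **Block touchdown:** it met the tray floor with about 23 N at the wrist, under the 40 N limit but firmer than the spacer's 5.5 N.

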